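Clamp controller boards in a turn-over soldering frame and present their solder sides

TASK

Make the loose controller boards ready for soldering: back the clamp of the turn-over frame off, lay every board from the mat side by side across the frame's two rails with the heat sink up, and wind the tension knob until the pointer of the sprung clamp bar stands on the thick set line, never so far that the pointer passes the last thin line beyond it. Then swing the frame right over by its round handle to its other stop, so that all the boards are held in it with their solder sides up, and leave the flux tin, tweezers and solder reel where they are.

Things in the scene. Friction and masses are not known exactly. Their poses are not given: they have to be found in the camera images.
- board0_grip (a point): controller board, may be absent: green plate 66 (its x) x 34 x 3 mm with a dark finned heat sink 32 (x) x 14 (y) x 32 mm tall on its middle. The point is on the heat sink's middle line, 26 mm above the plate's underside, 9 mm below the top: grip here across the 14 mm. z points out of the component side. Other parts, up to 11 mm tall, lie over 19 mm from the middle along x. A half turn about z is as good. 70 g
- board1_grip (a point): controller board, may be absent: green plate 66 (its x) x 34 x 3 mm with a dark finned heat sink 32 (x) x 14 (y) x 32 mm tall on its middle. The point is on the heat sink's middle line, 26 mm above the plate's underside, 9 mm below the top: grip here across the 14 mm. z points out of the component side. Other parts, up to 11 mm tall, lie over 19 mm from the middle along x. A half turn about z is as good. 70 g
- board2_grip (a point): controller board, may be absent: green plate 66 (its x) x 34 x 3 mm with a dark finned heat sink 32 (x) x 14 (y) x 32 mm tall on its middle. The point is on the heat sink's middle line, 26 mm above the plate's underside, 9 mm below the top: grip here across the 14 mm. z points out of the component side. Other parts, up to 11 mm tall, lie over 19 mm from the middle along x. A half turn about z is as good. 70 g
- board3_grip (a point): controller board, may be absent: green plate 66 (its x) x 34 x 3 mm with a dark finned heat sink 32 (x) x 14 (y) x 32 mm tall on its middle. The point is on the heat sink's middle line, 26 mm above the plate's underside, 9 mm below the top: grip here across the 14 mm. z points out of the component side. Other parts, up to 11 mm tall, lie over 19 mm from the middle along x. A half turn about z is as good. 70 g
- mat: dark bench mat 230 x 250 x 2 mm, fixed, origin under its centre; the boards start on it
- frame_axis (a point): middle of the turn-over frame, on its level axis 100 mm above the bench; its axes turn with the frame: at frame = 0, x away from the robot, y left along the axis, z up. Boards lie across two rails that run along y, board x along x, plate underside at z = 0. Posts at y = +-147 mm end 12 mm above the axis; base plate 105 x 322 mm, 12 mm high
- rail_face (a point): middle of the fixed (front) rail's face, at frame x = -66, y = 36, z = 0 mm. Rail and clamp bar run from y = -55 to 127 mm with 5 mm high end stops; boards fit at y = -30, 14, 58, 102 mm. Each has a ledge 14 mm wide under the board (top z = 0) and a lip that reaches 2 mm over it (z = 5.5 to 8.5 mm). As the bar closes it pushes the boards under this lip: clamped, their middles are at x = -33 mm
- bar_face (a point): middle of the sprung clamp bar's face, opposite the fixed rail: frame x = +10 mm fully backed off (faces 76 mm apart; lay boards with their middle at x = -28 mm), y = 36, z = 1.5 mm; smaller x as it closes. It starts too close for the boards: to go down past both lips, boards need the faces over 70 mm apart
- frame (a joint): turning angle of the frame: 0 = loading position, handle towards the robot; 3.14 = turned over, the handle edge having swung up and over to the far side. A stop at each end; friction (0.45 N m) holds it where it is left
- handle_mid (a point): middle of the frame's round handle bar, 10 mm thick, 80 mm clear length along y, at frame x = -110, y = 0, z = 0 mm: it swings on a radius of 110 mm about the axis. 30 mm free between it and the front rail. It can be pinched from above and carried over, turning between the fingers
- knob_grip (a point): round black tension knob, 36 mm diameter, 26 mm high, the point on its axis 11 mm below its top; at frame x = -12, y = -101, z = 37 mm, its axis along frame z. Clockwise seen from its top drives the clamp carriage towards the fixed rail, 4 mm per rad; anticlockwise backs it off to a stop, 2.3 to 4.5 rad from the start. It stays where it is left; turning takes 0.2 N m
- clamp_bar (a joint): compression of the clamp bar's two springs, m: 0 while free, growing when boards stop the bar and the carriage is driven on (0.9 N per mm; 4 mm per rad of knob). The bar's pointer shows it on a white plate on the carriage: thin lines at 0, 4, 8, 16 mm, thick set line 3 mm wide centred at 12 mm. The bar meets the boards 2.5 rad from the backed-off stop
- flux_tin: round flat yellow tin, 54 mm diameter, 21 mm high, origin at the middle of its underside; a bystander, to be left alone
- tweezers: steel tweezers lying flat, 122 mm long, origin at the middle of its underside; a bystander, to be left alone
- solder_reel: small reel of solder, about 56 x 94 x 34 mm with its loose end, origin at the middle of its underside; a bystander, to be left alone

How it is judged:
On the way, in this order (a step that is already met when the one before it is completed fails the run):
1. every board lies heat sink up on the two rails of the frame, the frame still in its loading position (x of board0_grip in the frame of frame_axis between -0.04 and -0.016 m and y of board0_grip in the frame of frame_axis between -0.045 and 0.118 m and z of board0_grip in the frame of frame_axis between 0.022 and 0.0325 m and angle between the z axis of each of board0_grip, board1_grip, board2_grip, board3_grip and the z axis of frame_axis, either way round below 0.1 rad and angle between the x axis of each of board0_grip, board1_grip, board2_grip, board3_grip and the x axis of frame_axis, either way round below 0.35 rad and x of board1_grip in the frame of frame_axis between -0.04 and -0.016 m and y of board1_grip in the frame of frame_axis between -0.045 and 0.118 m and z of board1_grip in the frame of frame_axis between 0.022 and 0.0325 m and x of board2_grip in the frame of frame_axis between -0.04 and -0.016 m and y of board2_grip in the frame of frame_axis between -0.045 and 0.118 m and z of board2_grip in the frame of frame_axis between 0.022 and 0.0325 m and x of board3_grip in the frame of frame_axis between -0.04 and -0.016 m and y of board3_grip in the frame of frame_axis between -0.045 and 0.118 m and z of board3_grip in the frame of frame_axis between 0.022 and 0.0325 m and value of joint frame below 0.1 rad), for 0.3 s.
2. the clamp bar holds the boards with its pointer on the set line (all of step 1 and value of joint clamp_bar between 0.0105 and 0.0135 m), for 0.3 s.
3. the frame is swung over to its other stop with the boards in it (x of board0_grip in the frame of frame_axis between -0.04 and -0.016 m and y of board0_grip in the frame of frame_axis between -0.045 and 0.118 m and z of board0_grip in the frame of frame_axis between 0.022 and 0.0325 m and angle between the z axis of each of board0_grip, board1_grip, board2_grip, board3_grip and the z axis of frame_axis, either way round below 0.1 rad and angle between the x axis of each of board0_grip, board1_grip, board2_grip, board3_grip and the x axis of frame_axis, either way round below 0.35 rad and x of board1_grip in the frame of frame_axis between -0.04 and -0.016 m and y of board1_grip in the frame of frame_axis between -0.045 and 0.118 m and z of board1_grip in the frame of frame_axis between 0.022 and 0.0325 m and x of board2_grip in the frame of frame_axis between -0.04 and -0.016 m and y of board2_grip in the frame of frame_axis between -0.045 and 0.118 m and z of board2_grip in the frame of frame_axis between 0.022 and 0.0325 m and x of board3_grip in the frame of frame_axis between -0.04 and -0.016 m and y of board3_grip in the frame of frame_axis between -0.045 and 0.118 m and z of board3_grip in the frame of frame_axis between 0.022 and 0.0325 m and value of joint frame above 3.06 rad), for 0.2 s.
At the end, for the whole second after the job is handed in: Frame within 0.08 rad of its turned-over stop; every board flat in the rail grooves, solder side up, at rest, between rail and bar, square within 0.35 rad; spring compressed 10.5 to 13.5 mm (pointer on the set line); the bystanders within 30 mm of where they stood (all of step 3 and value of joint clamp_bar between 0.0105 and 0.0135 m and linear speed of each of board0, board1, board2, board3 below 0.02 m/s and distance of each of flux_tin, tweezers, solder_reel from where it was at the start of the episode below 0.03 m); the robot touches nothing.
It fails at once if the clamp is wound past the last thin line (spring compressed more than 16.5 mm) (value of joint clamp_bar above 0.0165 m).
It fails at once if flux tin, tweezers or solder reel is pushed more than 30 mm away (distance of any of flux_tin, tweezers, solder_reel from where it was at the start of the episode above 0.03 m).
Of board0, board1, board2, board3 only 2 to 4 are there at a start; the rules pass over those that are not, and their reading is None.
At some moment in a run one of board0, board1, board2, board3 may be knocked a few centimetres aside while the robot is not near it.
Once in a run the grip may slacken for a moment while it holds something.
It also fails if it takes over 210 s, if anything falls off the work surface, if the arm or the gripper's body presses on something with over 40 N, if the wrist force passes 120 N, or if a joint passes its speed limit or range.

ROBOT

A 6-joint arm with a two-finger parallel gripper is mounted at the origin on a cart in front of the work surface, level with it; the furniture and walls round the work are solid. World frame = base frame: x ahead of the robot, y to its left, z up, the work surface at z = 0. Lengths are in m, angles in rad, forces in N, time in s.
With the tool pointing down it reaches from about 0.275 to 0.825 m from the base axis. Payload 4.9 kg.
Tool frame: the origin (TCP) lies midway between the tips of the shut fingers; the grasp point (between the pads) lies 19 mm behind it (bot.grip_depth is the distance from the TCP to the grasp point, in m); z points along the fingers, y is the line along which they close (so a half turn about z gives the same grasp; the last joint's range is limited). The gripper opens to 85 mm and grips with 20 to 120 N. Pads are 22 mm wide; open, the fingers measure 114 mm over their backs; the gripper's body (76 mm by 85 mm) begins 54 mm behind the grasp point. The pads swing forward as they close: fully open they stand 13 mm farther back than shut.
Start: joints at [-1.441, 0.326, -0.193, 1.052, 0, 1.437], TCP at [0.143, -0.531, 0.231] pointing down, gripper open.
Joint ranges: [-2.65, 2.65], [-0.97, 1.79], [-1.3, 1.35], [-1.93, 2.1], [-1.47, 1.37], [-3.14, 3.14]. Speed limits (rad/s): [2.57, 2.57, 3.14, 3.14, 3.14, 3.14].

INTERFACE

Orientations are given as a unit quaternion [w, x, y, z].
In Python, from cell import bot gives the robot as it stands. Calls block until the motion is done:
- bot.move_pose(position, orientation): joint-space move of the TCP to a pose.
- bot.move_linear(position, speed=0.15, rotation=None, until_force=None): straight line of the TCP; rotation=None keeps the orientation; speed is the mean speed in m/s. With until_force (N) it stops when the force on the tool has changed by that much, and returns True; else False.
- bot.goto_joints(angles): joint-space move.
- bot.set_gripper(opening, grasp_force=None): opening from 0.0 (shut) to 1.0 (fully open); grasp_force is the grip in N (None keeps the last); returns when the fingers have stopped.
- bot.wait(seconds).
- bot.solve_ik(position, orientation): joint angles nearest the present ones, or None.
- bot.camera(name): name is "scene" or "top"; returns the picture (420x560x3 uint8, red, green, blue); there is no depth.
- bot.calibration(name): a dict with "mtx" (3x3 intrinsics, pixels), "extrinsics" (4x4, takes a point from world to camera coordinates). Camera axes: x right, y down, z forward; pixel columns grow to the right and rows downward; lengths in m; the calibration is good to about 2 mm. A picture is of the moment at which its call begins. calibration takes no time and is no camera call.
A pose or a line that the arm cannot do raises bot.PlanningError and nothing moves.
- bot.close_job(): hands the job in; it is judged then, once.
Trained networks look in the newest picture that a camera, given by its name, has taken for a name from the list of things; names that differ only in an ending like _2 or _b are one class to them, and where a whole thing is asked for, a point or a joint stands for the part that bears it (a point fixed in the world has none). Each returns a list of dicts, best first, with "confidence" (0 to 1); they miss things now and then, are a little off and sometimes report something else, mostly with a low value. They report only what shows in the picture. A call takes as long as a camera call.
- bot.search_frame(camera, thing): "bbox" ([left, top, width, height] in pixels, round what is visible of it).
Readings, each from a call of its own:
- bot.read_clock(): time.
- bot.read_joint_positions(): joint angles.
- bot.read_joint_vel(): joint speeds.
- bot.read_joint_efforts(): joint torques, N m.
- bot.read_position(): TCP position.
- bot.read_tool_rot(): TCP orientation.
- bot.read_ft_force(): force on the tool from outside, world axes, zero at the start.
- bot.read_moment(): the same for the moment, N m.
- bot.read_gripper_width(): opening from 0.0 (shut) to 1.0 (fully open).
- bot.read_finger_force(): force on a finger pad.
Only numpy, scipy, OpenCV 4.12 (cv2) and the standard library are available. Lean on these libraries where they do the work, as an engineer would, in place of code of your own. Each camera call takes 0.05 s, during which the arm holds its last target. There are 200 camera calls.

## Working session

There is one attempt and no reset: what is moved stays moved. The work goes in short steps, each a Python script; the robot and the scene stay as the last script left them, time stands still between calls to the robot, and variables do not carry over. Pictures are saved under pics/ and viewed, at most 17 in all, crops included, and the job is handed in when it is done.

```bash
mkdir -p pics; ls; python3 - <<'E'
from cell import bot
import cv2
for c in ("scene","top"):
    im=bot.camera(c); cv2.imwrite(f"pics/{c}0.png",im[:,:,::-1])
    k=bot.calibration(c); print(c,k["mtx"].tolist(),k["extrinsics"].round(4).tolist())
    for t in ("board0_grip","frame_axis","knob_grip","handle_mid","rail_face","bar_face","mat","flux_tin","tweezers","solder_reel"):
        print(t,[(d["bbox"],round(d["confidence"],2)) for d in bot.search_frame(c,t)])
print(bot.read_clock(),bot.read_tool_rot())
E
```

```text
pics
scene [[410.3009144458704, 0.0, 282.745743773504], [0.0, 410.3009144458704, 215.61607401092166], [0.0, 0.0, 1.0]] [[-0.8523, -0.5226, 0.0208, 0.491], [-0.3341, 0.5133, -0.7905, 0.2353], [0.4025, -0.6807, -0.6121, 0.8147], [0.0, 0.0, 0.0, 1.0]]
board0_grip [([191.7, 317.4, 33.1, 25.1], 0.81)]
frame_axis [([269.9, 146.2, 91.5, 78.0], 0.97)]
knob_grip [([238.4, 199.3, 21.0, 19.6], 0.58), ([325.3, 147.9, 14.3, 10.3], 0.48)]
handle_mid [([266.0, 149.9, 94.8, 71.9], 0.8)]
rail_face [([267.4, 145.9, 97.9, 71.4], 0.75)]
bar_face [([295.7, 172.0, 34.7, 37.3], 0.86), ([266.3, 145.6, 96.7, 73.9], 0.75), ([215.9, 225.8, 25.6, 26.6], 0.53)]
mat [([162.5, 258.9, 161.0, 139.0], 0.67)]
flux_tin [([238.1, 200.1, 23.6, 16.8], 0.76), ([266.2, 146.4, 96.0, 74.6], 0.47)]
tweezers [([178.9, 262.5, 36.2, 32.1], 0.74)]
solder_reel [([215.1, 227.4, 25.6, 25.1], 0.81)]
top [[407.7074670369047, 0.0, 281.1141971238314], [0.0, 407.7074670369047, 203.21084799880862], [0.0, 0.0, 1.0]] [[0.0382, -0.9993, 0.0002, 0.04], [-0.9787, -0.0374, -0.2019, 0.5702], [0.2017, 0.0075, -0.9794, 1.0273], [0.0, 0.0, 0.0, 1.0]]
board0_grip [([173.3, 203.7, 15.0, 22.0], 0.85)]
frame_axis [([294.2, 173.3, 112.7, 81.8], 0.77), ([387.9, 195.8, 18.8, 17.4], 0.4)]
knob_grip [([386.6, 197.9, 17.5, 14.7], 0.64), ([221.0, 241.8, 14.8, 23.7], 0.44)]
handle_mid [([297.6, 176.9, 112.2, 74.8], 0.59)]
rail_face [([297.1, 175.4, 109.5, 79.6], 0.62)]
bar_face [([307.3, 205.8, 63.3, 16.6], 0.82), ([293.7, 175.4, 114.8, 81.5], 0.4), ([216.9, 198.8, 16.5, 25.6], 0.3)]
mat [([293.8, 175.4, 113.5, 80.5], 0.62), ([156.7, 190.7, 94.4, 84.2], 0.61)]
flux_tin [([302.8, 154.5, 18.8, 16.8], 0.71)]
tweezers []
solder_reel [([256.6, 161.2, 19.1, 20.7], 0.79), ([216.5, 196.5, 15.7, 26.1], 0.37)]
1.1 [ 7.45831088e-06  9.91314308e-01  1.31514039e-01 -9.57650899e-06]
```

```bash
python3 - <<'E'
import cv2
t=cv2.imread("pics/top0.png"); cv2.imwrite("pics/top0c.png",cv2.resize(t[140:290,145:415],None,fx=2.95,fy=2.95,interpolation=cv2.INTER_CUBIC))
t=cv2.imread("pics/scene0.png"); cv2.imwrite("pics/scene0c.png",cv2.resize(t[130:410,150:420],None,fx=2.1,fy=2.1,interpolation=cv2.INTER_CUBIC))
E
```

```text
(no output)
```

View pics/top0c.png

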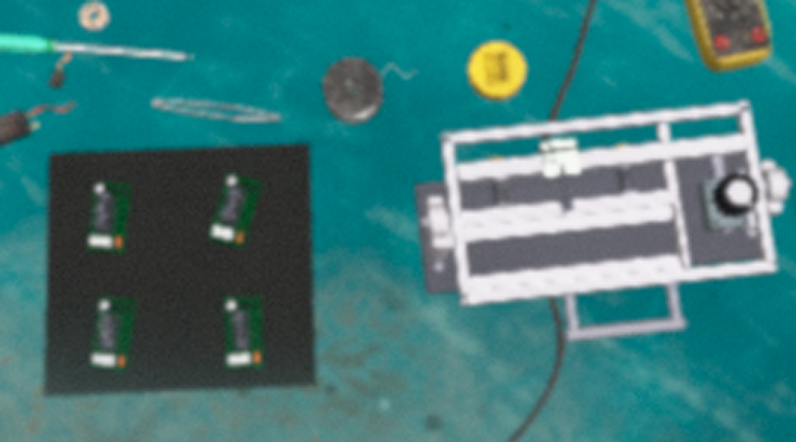

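View pics/scene0c.png

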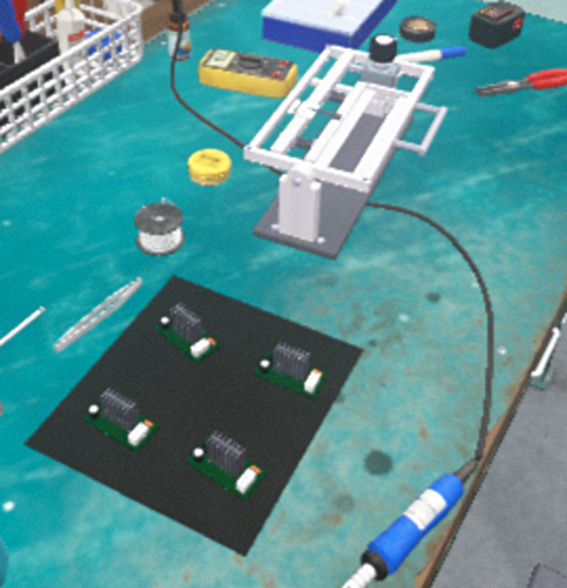

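The top view shows four boards on the mat (crop px about (105,215), (232,210), (108,332), (240,332)). The frame is on the right with a slight yaw, its knob at crop (740,193) and its handle bar at about (628,328). Next I convert these to world coordinates.

```bash
cat > h.py <<'E'
from cell import bot
import numpy as np, cv2
from scipy.spatial.transform import Rotation as R
K={c:(bot.calibration(c)["mtx"],bot.calibration(c)["extrinsics"]) for c in ("scene","top")}
def proj(c,p):
    m,e=K[c]; q=(e[:3,:3]@np.atleast_2d(p).T).T+e[:3,3]; q=(m@q.T).T; return q[:,:2]/q[:,2:]
def plane(c,uv,z):
    m,e=K[c]; d=e[:3,:3].T@np.linalg.inv(m)@[uv[0],uv[1],1]; o=-e[:3,:3].T@e[:3,3]
    return o+d*(z-o[2])/d[2]
E
python3 - <<'E'
from h import *
from scipy.optimize import least_squares
T=lambda u,v:(u/2.95+145,v/2.95+140)
S=lambda u,v:(u/2.1+150,v/2.1+130)
print("knob",plane("top",T(740,193),.148),plane("scene",S(384,42),.148))
print("handle",plane("top",T(628,329),.1),plane("scene",S(434,129),.1))
obs=[("top",T(740,193),(-.012,-.101,.048)),("top",T(628,329),(-.11,0,0)),("scene",S(384,42),(-.012,-.101,.048)),("scene",S(434,129),(-.11,0,0))]
def f(p):
    r=[]
    for c,uv,q in obs: 
        w=R.from_euler("z",p[2]).apply(q)+[p[0],p[1],.1]; r+=list(proj(c,w)[0]-uv)
    return r
s=least_squares(f,[.5,-.2,0]); print(s.x,np.round(s.fun,1))
for n,(a,b) in dict(rail=((463,302),(776,270)),handle=((572,335),(685,324)),back=((443,133),(745,103))).items():
    d=plane("top",T(*b),.1)-plane("top",T(*a),.1); print(n,np.arctan2(d[0],-d[1]),np.linalg.norm(d))
for u,v in ((102,210),(232,205),(108,330),(240,330)): print("hs",plane("top",T(u,v),.037))
im=cv2.imread("pics/top0.png")
hsv=cv2.cvtColor(im,cv2.COLOR_BGR2HSV)
# boards: on-mat pixels that are green/white/orange/dark-bluish -> candidates green
g=((hsv[:,:,0]>40)&(hsv[:,:,0]<80)&(hsv[:,:,1]>100)).astype(np.uint8); g[:190]=0; g[275:]=0; g[:,:160]=0; g[:,255:]=0
n,l,st,ce=cv2.connectedComponentsWithStats(g); print(st[1:].tolist())
a=cv2.resize(im[192:272,158:258],None,fx=7.5,fy=7.5,interpolation=cv2.INTER_CUBIC); cv2.imwrite("pics/mat.png",a)
b=cv2.resize(im[165:260,285:420],None,fx=5.9,fy=5.9,interpolation=cv2.INTER_CUBIC); cv2.imwrite("pics/fr.png",b)
E
```

```text
knob [ 0.55488375 -0.21834158  0.148     ] [ 0.55256872 -0.21031486  0.148     ]
handle [ 0.44384273 -0.13484237  0.1       ] [ 0.44390184 -0.13289514  0.1       ]
[ 0.55184174 -0.11626939  0.15644542] [-0.2 -0.3 -0.6  0.2  0.2 -1.5  0.3 -0. ]
rail 0.14011107531164643 0.26923556992676434
handle 0.1345633570300675 0.09643347151622703
back 0.14018278798918898 0.26722475480760505
hs [0.54006373 0.33541484 0.037     ]
hs [0.5492755  0.21664384 0.037     ]
hs [0.43093839 0.32033627 0.037     ]
hs [0.43546804 0.20184885 0.037     ]
[[225, 200, 9, 19, 95], [181, 202, 9, 19, 104], [217, 203, 5, 12, 20], [177, 207, 1, 1, 1], [175, 217, 2, 2, 4], [217, 221, 2, 1, 2], [220, 222, 8, 2, 10], [175, 224, 2, 1, 2], [179, 225, 1, 1, 1], [181, 224, 6, 2, 8], [183, 241, 9, 21, 120], [225, 240, 9, 19, 99], [221, 246, 4, 13, 36], [176, 254, 3, 5, 7], [229, 263, 6, 2, 6], [176, 264, 1, 1, 1], [182, 265, 6, 1, 6]]
```

View pics/mat.png

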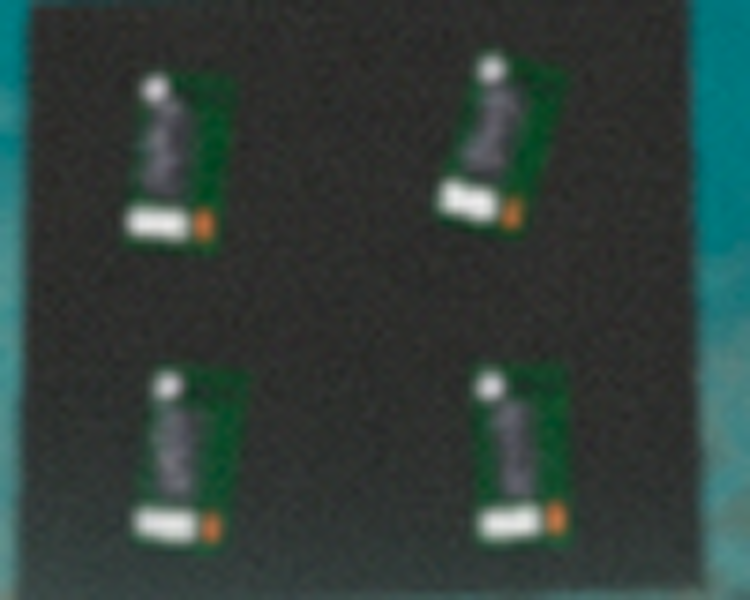

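View pics/fr.png

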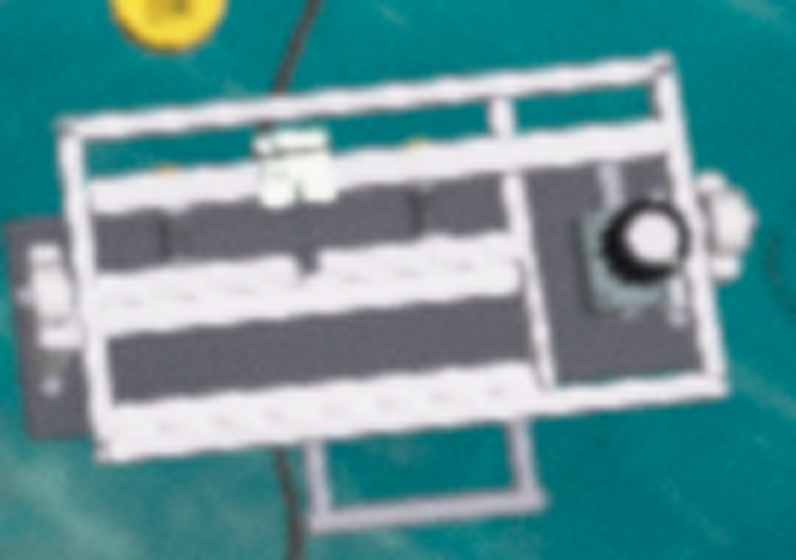

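```bash
cat >> h.py <<'E'
FP=np.array([.5518,-.1163,.147])
def fw(q,p=None):
    p=FP if p is None else p
    return R.from_euler("z",p[2]).apply(q)+[p[0],p[1],.1]
E
python3 - <<'E'
from h import *
from scipy.optimize import least_squares
im=cv2.imread("pics/top0.png"); s=5.9
cr=lambda u,v:(u/s+285,v/s+165)
# front ledge edge x=-52,z=0 (line); handle; knob
pts=[((-.012,-.101,.048),cr(655,236)),((-.11,0,0),cr(428,510))]
edge=[cr(115,410),cr(535,366)]
def f(p):
    r=[]
    for q,uv in pts: r+=list(proj("top",fw(q,p))[0]-uv)
    a,b=proj("top",fw([[-.052,-.055,0],[-.052,.127,0]],p)); n=np.array([-(b-a)[1],(b-a)[0]])/np.linalg.norm(b-a)
    r+=[n@(np.array(e)-a) for e in edge]; return r
S=least_squares(f,FP); print(S.x,np.round(S.fun,2)); p=S.x
open("h.py","a").write(f"FP=np.array({p.round(4).tolist()})\n")
cs={"red":(0,0,255)}
for c,box,sc in (("top",(285,165,420,260),5.9),("scene",(260,140,370,240),5.5)):
    i=cv2.imread(f"pics/{c}0.png"); a=cv2.resize(i[box[1]:box[3],box[0]:box[2]],None,fx=sc,fy=sc,interpolation=cv2.INTER_CUBIC)
    L=[((-.052,-.055,0),(-.052,.127,0)),((-.064,-.055,.0085),(-.064,.127,.0085)),((-.11,-.04,0),(-.11,.04,0))]
    for u,v in L:
        A,B=[tuple(int(x) for x in (q-box[:2]+.5)*sc) for q in proj(c,fw([u,v],p))]; cv2.line(a,A,B,(0,0,255),1)
    t=np.linspace(0,6.3,40)
    for z in (.048,):
        cv2.polylines(a,[((proj(c,fw(np.c_[-.012+.018*np.cos(t),-.101+.018*np.sin(t),0*t+z],p))-box[:2]+.5)*sc).astype(int)],True,(255,0,255),1)
    cv2.imwrite(f"pics/ov_{c}.png",a)
E
```

```text
[ 0.55192999 -0.11732469  0.15161397] [ 0.09  0.26 -0.02  0.33  0.   -0.61]
```

View pics/ov_top.png

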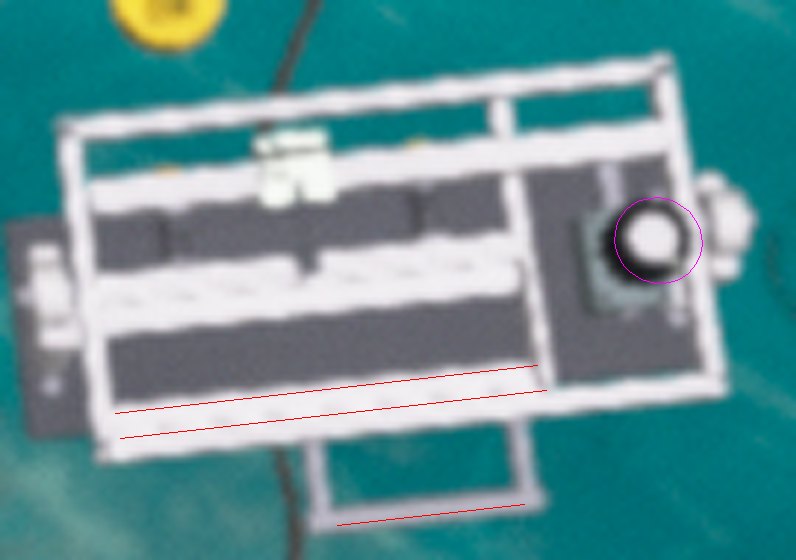

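View pics/ov_scene.png

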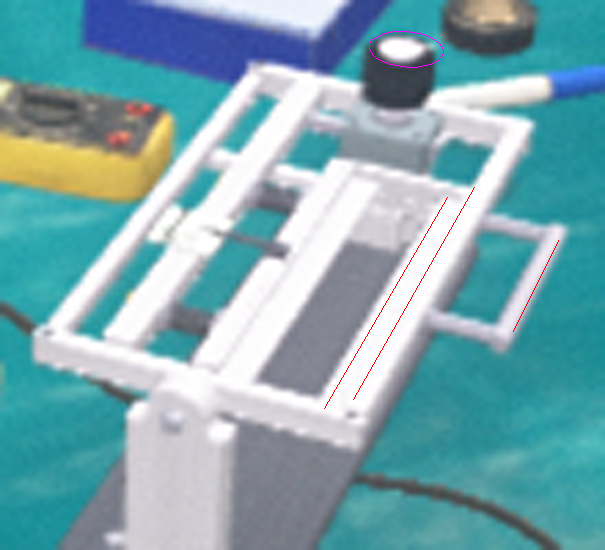

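```bash
python3 - <<'E'
from h import *
from scipy.optimize import least_squares
s=5.9;ct=lambda u,v:(u/s+285-.5,v/s+165-.5); cs=lambda u,v:(u/5.5+260-.5,v/5.5+140-.5)
pts=[("top",(-.012,-.101,.048),ct(650,240)),("top",(-.11,0,0),ct(430,507)),("scene",(-.012,-.101,.048),cs(400,50)),("scene",(-.11,0,0),cs(530,285))]
edge=[ct(115,408),ct(535,369)]
def f(p):
    r=[]
    for c,q,uv in pts: r+=list(proj(c,fw(q,p))[0]-uv)
    a,b=proj("top",fw([[-.052,-.055,0],[-.052,.127,0]],p)); n=np.array([-(b-a)[1],(b-a)[0]])/np.linalg.norm(b-a)
    r+=[n@(np.array(e)-a) for e in edge]; r+=[(p[2]-.14)*80]; return r
S=least_squares(f,FP); print(S.x,np.round(S.fun,2)); p=S.x
open("h.py","a").write(f"FP=np.array({p.round(4).tolist()})\n")
for y in (-.03,.014,.058,.102): print(fw([-.028,y,0],p))
print("knob",fw([-.012,-.101,.037],p),"handle",fw([-.11,0,0],p),fw([.11,0,0],p))
# boards: heat sink middle from mat crop (7.5x), z~.03
for a,b in (((168,100),(163,195)),((510,90),(485,170)),((172,405),(174,495)),((512,400),(518,495))): 
    m=(np.array(a)+b)/2/7.5+[158,192]-.5; A,B=[plane("top",np.array(q)/7.5+[158,192],.037) for q in (a,b)]
    print("board",plane("top",m,.03),"yaw",np.arctan2((A-B)[1],(A-B)[0]))
# green corners of plates: right edges
for q in (((235,80),(213,250)),((570,70),(520,235)),((248,372),(222,545)),((570,370),(570,540))):
    A,B=[plane("top",np.array(x)/7.5+[158,192],.005) for x in q]; d=A-B; print("plate right edge mid",(A+B)/2,np.linalg.norm(d),"yaw",np.arctan2(d[1],d[0]), "centre",(A+B)/2+.017*np.array([-d[1],d[0],0])/np.linalg.norm(d))
E
```

```text
[ 0.55350093 -0.11564134  0.14502783] [ 0.75 -0.31 -0.82  0.72  0.55 -0.02  0.31  0.27 -0.15 -1.13  0.4 ]
[ 0.53013048 -0.14937295  0.1       ]
[ 0.5237716  -0.10583487  0.1       ]
[ 0.51741272 -0.06229679  0.1       ]
[ 0.51105384 -0.0187587   0.1       ]
knob [ 0.55622343 -0.21731527  0.137     ] handle [ 0.44465573 -0.13153853  0.1       ] [ 0.66234614 -0.09974414  0.1       ]
board [0.54134939 0.33726536 0.03      ] yaw 0.036459281289046026
board [0.55240897 0.21730287 0.03      ] yaw -0.2337824665776499
board [0.4323258  0.32492464 0.03      ] yaw 0.10990679997295119
board [0.43785745 0.20343181 0.03      ] yaw 0.12827834720611056
plate right edge mid [0.53882631 0.31999089 0.005     ] 0.06420659096536957 yaw -0.04289081449572762 centre [0.53955523 0.33697526 0.005     ]
plate right edge mid [0.54806693 0.20135387 0.005     ] 0.064499176728819 yaw -0.22847134364097843 centre [0.55191724 0.2179121  0.005     ]
plate right edge mid [0.43089453 0.30685486 0.005     ] 0.06298302785338546 yaw -0.06687704477527602 centre [0.4320306  0.32381686 0.005     ]
plate right edge mid [0.43680519 0.18526186 0.005     ] 0.06159588944918565 yaw 0.061516440559899896 centre [0.43576007 0.2022297  0.005     ]
```

```bash
cat >> h.py <<'E'
def Q(a):
    q=(R.from_euler("z",a)*R.from_euler("x",np.pi)).as_quat(); return [q[3],q[0],q[1],q[2]]
def snap(c,n,box=None,s=1):
    im=bot.camera(c)[:,:,::-1]
    if box: im=cv2.resize(im[box[1]:box[3],box[0]:box[2]],None,fx=s,fy=s,interpolation=cv2.INTER_CUBIC)
    cv2.imwrite(f"pics/{n}.png",im)
def st(): return dict(t=round(bot.read_clock(),1),w=round(bot.read_gripper_width(),3),ff=np.round(bot.read_finger_force(),1),M=np.round(bot.read_moment(),2),F=np.round(bot.read_ft_force(),1))
E
python3 - <<'E'
from h import *
k=fw([-.012,-.101,0]); 
a0=np.arctan2(k[1],k[0])-2.75
print(a0)
bot.move_pose([k[0],k[1],.25],Q(a0)); j=np.array(bot.read_joint_positions()); print(j.round(2))
if abs(j[5]-2.75)>.5:
    j[5]+=np.pi*round((2.75-j[5])/np.pi); bot.goto_joints(j)
bot.set_gripper(0.8)
print(bot.move_linear([k[0],k[1],.122],.1,until_force=8), bot.read_position(), bot.read_joint_positions())
bot.set_gripper(0,grasp_force=40); print(st())
E
```

```text
-3.12239953730359
[-0.5   0.4  -0.03  1.14 -0.   -0.51]
False [ 0.55671026 -0.21752691  0.12271431] [-4.95795272e-01  5.00994857e-01 -2.16840356e-01  8.51762175e-01
 -2.96893618e-04  2.62797713e+00]
{'t': 7.8, 'w': 0.409, 'ff': np.float64(39.8), 'M': array([0.51, 0.17, 0.  ]), 'F': array([-0.3,  1.9,  4.7])}
```

```bash
cat >> h.py <<'E'
def turn(total,lim,step=.2):
    j=np.array(bot.read_joint_positions()); q0=j[5]; d=0; 
    while abs(d)<abs(total)-1e-6:
        d+=np.sign(total)*min(step,abs(total)-abs(d)); j[5]=q0+d; bot.goto_joints(j)
        m=bot.read_moment()[2]; w=bot.read_gripper_width(); print(round(d,2),round(m,2),round(w,3),round(float(bot.read_finger_force()),1),end=" | ")
        if abs(m)>lim: return d
    return None
E
python3 - <<'E'
from h import *
print(turn(-5.3,.45)); print(st(), bot.read_joint_positions()[5])
E
```

```text
-0.2 0.12 0.41 40.3 | -0.4 0.13 0.409 40.2 | -0.6 0.11 0.405 40.1 | -0.8 0.14 0.406 40.1 | -1.0 0.14 0.406 40.1 | -1.2 0.08 0.41 40.1 | -1.4 0.14 0.404 40.2 | -1.6 0.1 0.407 40.2 | -1.8 0.07 0.41 40.3 | -2.0 0.14 0.404 40.3 | -2.2 0.13 0.406 40.4 | -2.4 0.16 0.411 40.4 | -2.6 0.09 0.409 40.4 | -2.8 0.09 0.406 40.4 | -3.0 0.15 0.406 40.5 | -3.2 0.1 0.405 40.5 | -3.4 0.05 0.405 40.6 | -3.6 0.18 0.41 40.6 | -3.8 0.08 0.409 30.0 | -4.0 0.08 0.41 40.3 | -4.2 0.15 0.408 40.4 | -4.4 -0.47 0.411 40.4 | -4.400000000000001
{'t': 14.6, 'w': 0.411, 'ff': np.float64(40.4), 'M': array([-1.65, -0.45, -0.47]), 'F': array([ 2.4, -7.1, -3.1])} -1.7637539991200937
```

```bash
python3 - <<'E'
from h import *
bot.set_gripper(0.8); p=bot.read_position(); bot.move_linear([p[0],p[1],.25],.2)
bot.move_pose([.43,.2,.25],Q(.06)); print(st())
snap("top","top1",(285,165,420,260),5.9); snap("scene","sc1")
snap("top","top1m",(158,192,258,272),7.5)
E
```

```text
{'t': 17.4, 'w': 0.801, 'ff': np.float64(0.0), 'M': array([ 0.  , -0.03,  0.  ]), 'F': array([-0.7,  0.7, -0.1])}
```

View pics/top1.png

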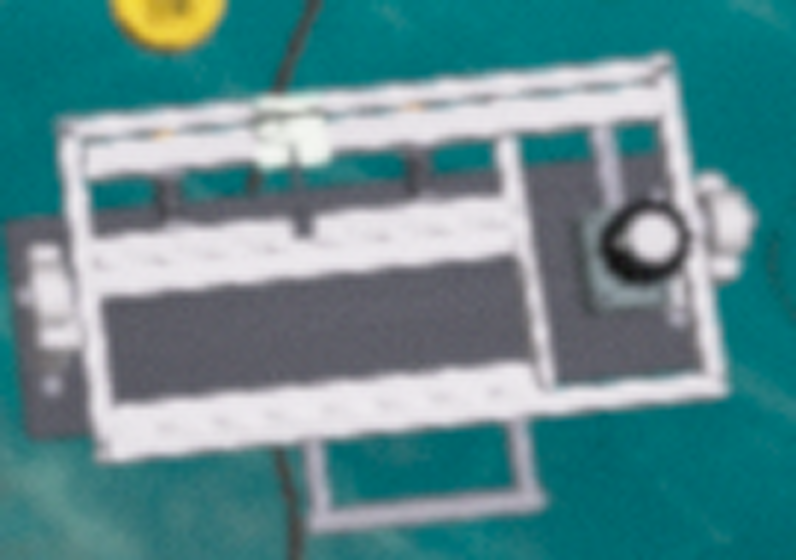

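```bash
cat >> h.py <<'E'
B=[(.5404,.3370,-.04),(.5522,.2176,-.23),(.4322,.3243,-.06),(.4368,.2028,.065)]
Y=[.102,.058,.014,-.03]
def blobs():
    hsv=cv2.cvtColor(bot.camera("top"),cv2.COLOR_RGB2HSV)
    g=((hsv[:,:,0]>40)&(hsv[:,:,0]<80)&(hsv[:,:,1]>100)).astype(np.uint8); g[:185]=0; g[280:]=0; g[:,:155]=0; g[:,265:]=0
    n,l,s,c=cv2.connectedComponentsWithStats(g); return [(s[i,:4].tolist(),c[i].round(1).tolist()) for i in range(1,n) if s[i,4]>50]
def pick(b):
    x,y,a=b; bot.set_gripper(.6)
    bot.move_pose([x,y,.16],Q(a)); bot.move_linear([x,y,.010],.12,until_force=8)
    print(bot.read_position().round(4)); bot.set_gripper(0,grasp_force=45); print("grip",st())
    bot.move_linear([x,y,.22],.2); print("lift",st()["w"],st()["ff"])
def place(ys,dx=0,dy=0,a=None):
    a=FP[2] if a is None else a
    p=fw([-.028+dx,ys+dy,0]); bot.move_pose([p[0],p[1],.22],Q(a)); print("held",st()["w"])
    bot.move_linear([p[0],p[1],.125],.15); r=bot.move_linear([p[0],p[1],.107],.04,until_force=6); print("contact",r,np.round(bot.read_position(),4),st()["w"])
def release():
    p=bot.read_position(); bot.set_gripper(.32); bot.move_linear([p[0],p[1],.22],.15); print(st()["t"])
E
python3 - <<'E'
from h import *
Y_=lambda u,v:(u/5.9+285-.5,v/5.9+165-.5)
inv=lambda w: R.from_euler("z",-FP[2]).apply(w-np.array([FP[0],FP[1],.1]))
for q in ((320,278),(320,389),(115,296),(115,405),(515,257),(535,367)): print(inv(plane("top",Y_(*q),.1)).round(4))
print(blobs()); 
b=B[3]; x,y,a=b
pick(b); print(blobs())
E
```

```text
[-0.0058  0.0307  0.    ]
[-0.0536  0.0372  0.    ]
[-0.0042  0.1196  0.    ]
[-0.0511  0.1251  0.    ]
[-0.0056 -0.0544  0.    ]
[-0.054  -0.0557  0.    ]
[([225, 200, 9, 20], [228.8, 208.5])]
[0.4374 0.203  0.0106]
grip {'t': 20.1, 'w': 0.154, 'ff': np.float64(44.8), 'M': array([ 0.04,  0.14, -0.  ]), 'F': array([-1.7,  0. ,  5.8])}
lift 0.152 44.2
[([225, 200, 9, 19], [228.8, 208.2])]
```

```bash
cat >> h.py <<'E'
FP=np.array([.5528,-.1156,.138])
E
python3 - <<'E'
from h import *
place(.102); release()
bot.move_pose([.4322,.3243,.2],Q(-.06))
snap("top","top2",(285,165,420,260),5.9); print(blobs()); snap("scene","sc2",(260,140,370,240),5.5)
E
```

```text
held 0.156
contact True [ 0.5115 -0.0183  0.1084] 0.158
28.6
[([225, 199, 9, 20], [228.8, 208.2]), ([181, 202, 8, 18], [185.4, 209.9]), ([183, 241, 9, 21], [186.8, 249.1])]
```

View pics/top2.png

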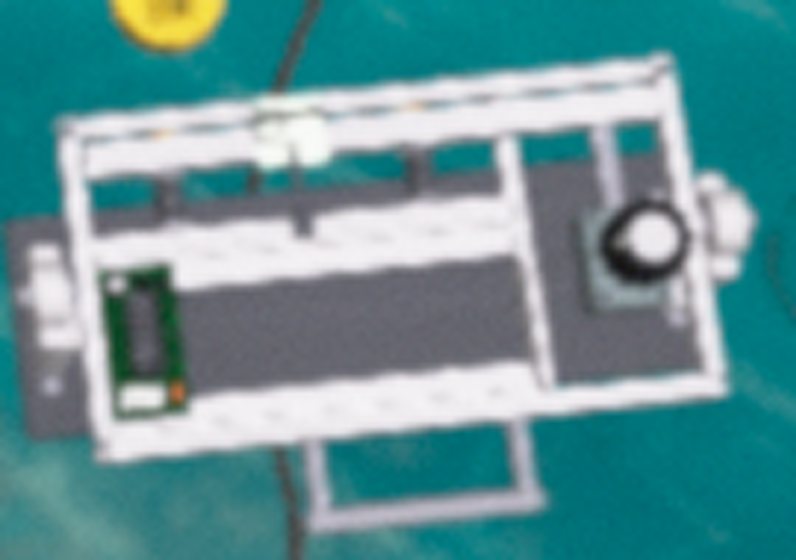

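```bash
python3 - <<'E'
from h import *
ref={2:(186.8,249.1),0:(185.4,209.9),1:(228.8,208.2)}
for i,y in ((2,.058),(0,.014),(1,-.03)):
    x,yy,a=B[i]; bot.move_pose([.45,.08,.25],Q(a))
    bl=blobs(); d=min((np.hypot(*(np.array(c)-ref[i])) for _,c in bl),default=99); print(i,d,bl)
    if d>1.2: print("MOVED"); break
    pick(B[i])
    if bot.read_gripper_width()<.1: print("LOST"); break
    place(y)
    if bot.read_gripper_width()<.1: print("LOST2"); break
    release()
bot.move_pose([.4322,.2,.25],Q(0))
snap("top","top3",(145,140,420,290),2.9); snap("scene","sc3",(260,140,370,240),5.5)
E
```

```text
2 0.2828427124746431 [([181, 201, 9, 20], [185.4, 209.8]), ([182, 241, 9, 21], [186.6, 249.3])]
[0.4328 0.3246 0.0107]
grip {'t': 37.4, 'w': 0.157, 'ff': np.float64(44.8), 'M': array([-0.04,  0.12, -0.01]), 'F': array([-0.8, -0.1,  4.8])}
lift 0.156 44.1
held 0.154
contact True [ 0.5173 -0.062   0.1085] 0.151
45.4
0 0.09999999999999432 [([181, 202, 9, 18], [185.4, 209.8])]
[0.5411 0.3373 0.0109]
grip {'t': 53.5, 'w': 0.158, 'ff': np.float64(44.7), 'M': array([-0.04,  0.02,  0.02]), 'F': array([ 0. , -0. ,  3.1])}
lift 0.153 44.2
held 0.157
contact True [ 0.5233 -0.1056  0.1085] 0.156
61.5
1 99 []
MOVED
```

View pics/top3.png

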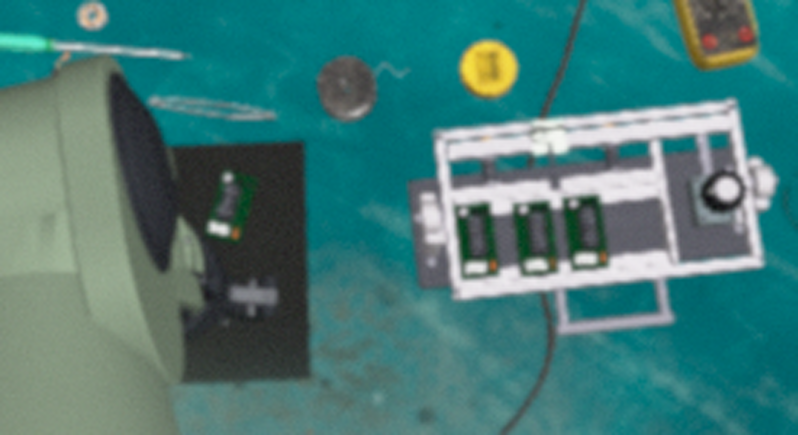

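```bash
python3 - <<'E'
from h import *
bl=blobs(); print(bl)
ok=any(np.hypot(c[0]-228.8,c[1]-208.2)<1.2 for _,c in bl)
if ok:
    pick(B[1])
    if bot.read_gripper_width()>.1:
        place(-.03); release()
        bot.move_pose([.4322,.2,.25],Q(0))
        snap("top","top4",(285,165,420,260),5.9); snap("scene","sc4",(260,140,370,240),5.5)
E
```

```text
[([225, 199, 9, 20], [228.9, 208.1])]
[0.5529 0.2178 0.0108]
grip {'t': 69.7, 'w': 0.155, 'ff': np.float64(44.7), 'M': array([-0.03,  0.08, -0.01]), 'F': array([-0.3, -0.1,  3.9])}
lift 0.156 44.1
held 0.153
contact True [ 0.5294 -0.1492  0.1085] 0.156
77.6
```

View pics/top4.png

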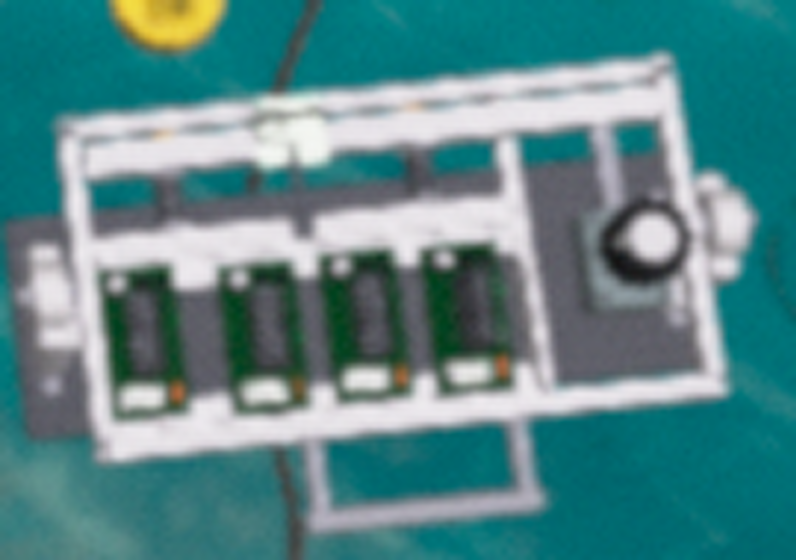

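View pics/sc4.png

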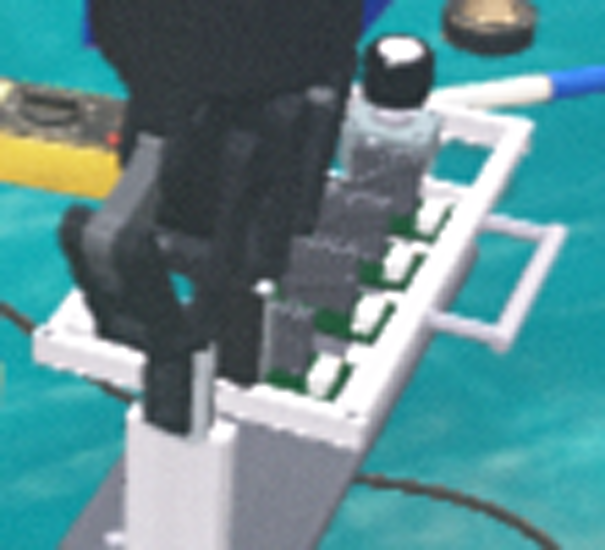

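```bash
python3 - <<'E'
from h import *
k=[.5562,-.2173]
a=-.4958+2.8-np.pi
bot.set_gripper(.8); bot.move_pose([*k,.25],Q(a)); j=np.array(bot.read_joint_positions()); 
j[5]+=np.pi*round((-2.8-j[5])/np.pi); print(j.round(2)); bot.goto_joints(j)
print(bot.move_linear([*k,.122],.12,until_force=8))
bot.set_gripper(0,grasp_force=50); print(st())
print(turn(4.9,.6,.35)); print(st(), bot.read_joint_positions()[5])
E
```

```text
[-0.49  0.4  -0.03  1.14  0.   -2.8 ]
False
{'t': 86.2, 'w': 0.406, 'ff': np.float64(49.7), 'M': array([ 0.92, -0.53,  0.01]), 'F': array([2.7, 4.3, 5.8])}
0.35 -0.08 0.401 49.8 | 0.7 -0.13 0.406 49.8 | 1.05 -0.09 0.404 49.8 | 1.4 -0.08 0.407 49.8 | 1.75 -0.12 0.405 49.8 | 2.1 -0.15 0.403 49.8 | 2.45 -0.12 0.405 49.8 | 2.8 -0.14 0.401 49.9 | 3.15 -0.12 0.401 49.9 | 3.5 -0.14 0.405 49.9 | 3.85 -0.11 0.406 49.9 | 4.2 -0.09 0.402 49.9 | 4.55 0.03 0.407 49.9 | 4.9 -0.02 0.408 50.0 | None
{'t': 92.1, 'w': 0.408, 'ff': np.float64(50.0), 'M': array([-0.79, -0.52, -0.02]), 'F': array([ 2.8, -5. ,  0. ])} 2.0924270642630822
```

```bash
python3 - <<'E'
from h import *
print(turn(.6,.7,.3)); print(st())
bot.set_gripper(.8); p=bot.read_position(); bot.move_linear([p[0],p[1],.25],.2)
bot.move_pose([.40,.05,.25],Q(0)); print(st()["t"])
ims=[bot.camera("top")[:,:,::-1].astype(float) for _ in range(4)]
sm=[bot.camera("scene")[:,:,::-1].astype(float) for _ in range(4)]
f=lambda l,b,s:cv2.resize((sum(l)/4).astype(np.uint8)[b[1]:b[3],b[0]:b[2]],None,fx=s,fy=s,interpolation=cv2.INTER_CUBIC)
cv2.imwrite("pics/ptr.png",np.vstack([f(ims,(285,165,420,225),5.9),]))
cv2.imwrite("pics/ptr2.png",np.hstack([f(ims,(320,180,350,210),13),f(sm,(275,165,315,195),13)[:390,:]]))
E
```

```text
0.3 -0.09 0.403 50.0 | 0.6 -0.05 0.405 50.1 | None
{'t': 92.9, 'w': 0.405, 'ff': np.float64(50.1), 'M': array([-0.38, -0.59, -0.05]), 'F': array([ 3.5, -1.3, -1. ])}
95.3
```

View pics/ptr2.png

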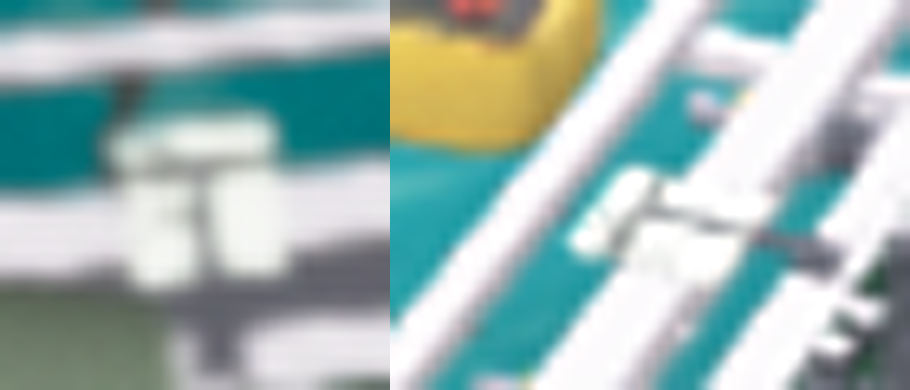

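```bash
python3 - <<'E'
from h import *
a=cv2.imread("pics/top1.png")[:354].astype(float); b=cv2.imread("pics/ptr.png").astype(float)
a4=cv2.imread("pics/top4.png")[:354].astype(float)
P=proj("top",fw([[.03,.03,.0],[.04,.03,.0]])); px=np.linalg.norm(P[1]-P[0])*5.9/10; print("zoomed px/mm",px)
def edges(im,u,r0,r1):
    p=cv2.GaussianBlur(im[:,:,2],(0,0),2)[r0:r1,u-6:u+7].mean(1); h=150
    return [round(r0+i+(h-p[i])/(p[i+1]-p[i]),1) for i in range(len(p)-1) if (p[i]-h)*(p[i+1]-h)<0]
for u in (130,200,220,360,390,450,475):
    print(u,"off",edges(a,u,90,300),"off4",edges(a4,u,90,300),"now",edges(b,u,90,330))
E
```

```text
zoomed px/mm 2.2512771421492457
130 off [np.float64(114.2), np.float64(172.0), np.float64(231.1), np.float64(295.9)] off4 [np.float64(114.0), np.float64(172.1), np.float64(230.7), np.float64(267.4)] now [np.float64(113.8), np.float64(134.1), np.float64(188.4), np.float64(224.8)]
200 off [np.float64(107.0), np.float64(166.1), np.float64(224.5), np.float64(289.5)] off4 [np.float64(107.0), np.float64(166.1), np.float64(224.4), np.float64(289.4)] now [np.float64(106.7), np.float64(125.8), np.float64(179.1), np.float64(215.0)]
220 off [np.float64(102.8), np.float64(163.5), np.float64(223.1), np.float64(285.3)] off4 [np.float64(102.8), np.float64(163.8), np.float64(222.5), np.float64(268.2)] now [np.float64(102.5), np.float64(124.8), np.float64(178.8), np.float64(214.0)]
360 off [np.float64(90.6), np.float64(148.2), np.float64(207.0), np.float64(272.5)] off4 [np.float64(90.5), np.float64(148.4), np.float64(206.9), np.float64(249.1)] now [np.float64(90.3), np.float64(109.5), np.float64(164.0), np.float64(199.9), np.float64(229.9), np.float64(261.8)]
390 off [np.float64(145.7), np.float64(205.2), np.float64(267.2)] off4 [np.float64(145.9), np.float64(203.9), np.float64(249.6)] now [np.float64(107.2), np.float64(161.2), np.float64(196.8), np.float64(227.4), np.float64(261.5)]
450 off [np.float64(138.7), np.float64(197.7), np.float64(261.0)] off4 [np.float64(138.9), np.float64(197.6), np.float64(243.6)] now [np.float64(100.9), np.float64(154.9), np.float64(190.9), np.float64(219.1), np.float64(256.9), np.float64(260.7), np.float64(267.0)]
475 off [np.float64(136.7), np.float64(194.9), np.float64(260.3)] off4 [np.float64(136.8), np.float64(194.9), np.float64(241.9)] now [np.float64(97.6), np.float64(151.4), np.float64(187.4), np.float64(218.1), np.float64(248.9)]
```

View pics/ptr.png

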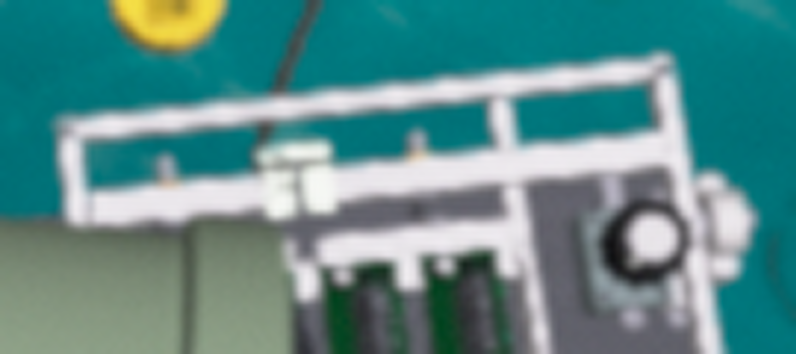

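```bash
cat >> h.py <<'E'
def arc(ph,dz=-.014): return fw([-.11*np.cos(ph),0,.11*np.sin(ph)])+[0,0,dz]
E
python3 - <<'E'
from h import *
a=FP[2]+np.pi/2; h=arc(0)
bot.set_gripper(.28); bot.move_pose([h[0],h[1],.25],Q(a)); print(np.round(bot.read_joint_positions(),2))
print(bot.solve_ik(arc(np.pi),Q(a)) is not None, bot.solve_ik(arc(1.6),Q(a)) is not None)
print(bot.move_linear(h,.1,until_force=6), bot.read_position(),h); print(st())
bot.set_gripper(0,grasp_force=25); print(st(), bot.read_position())
E
```

```text
[-0.45  0.15 -0.37  1.05  0.    0.99]
True True
False [ 0.44425044 -0.13093133  0.08645596] [ 0.44384576 -0.13073186  0.086     ]
{'t': 99.8, 'w': 0.279, 'ff': np.float64(0.0), 'M': array([-0.  , -0.03, -0.02]), 'F': array([0.7, 0.3, 0.1])}
{'t': 100.0, 'w': 0.105, 'ff': np.float64(25.7), 'M': array([ 0.39, -0.92,  0.07]), 'F': array([ 5.2,  1.3, -1.4])} [ 0.44633841 -0.13064775  0.08685584]
```

```bash
python3 - <<'E'
from h import *
off=np.array([.0022,.0003,.0005])
for ph in np.linspace(0,np.pi,25)[1:]:
    bot.move_linear(arc(ph)+off,.08); F=bot.read_ft_force(); w=bot.read_gripper_width(); p=bot.read_position()
    print(round(ph,2),np.round(F,1),round(w,3),np.round((p-arc(ph)-off)*1e3,1))
    if np.linalg.norm(F)>45 or w<.06: print("STOP"); break
print(st())
E
```

```text
0.13 [-0.2 -0.   2.5] 0.104 [ 0.2 -0.2  0.4]
0.26 [-0.8 -1.5  3.1] 0.106 [ 0.  -0.2  0.2]
0.39 [-3.8 -1.8  4.6] 0.1 [-0.3 -0.2  0.2]
0.52 [-5.3 -2.8  5.2] 0.102 [-0.9 -0.2  0.2]
0.65 [-8.9 -2.7  9.1] 0.105 [-1.7 -0.3  0.2]
0.79 [-11.   -3.8  10.9] 0.1 [-2.8 -0.4  0.1]
0.92 [-15.1  -3.9  15.3] 0.102 [-4.  -0.5  0.4]
1.05 [-17.7  -2.2  21.1] 0.103 [-4.2 -0.4  1.2]
1.18 [-13.6   0.2  21.7] 0.103 [-2.  -0.1  2.2]
1.31 [-8.7  0.9 18.3] 0.1 [-0.   0.3  2.4]
1.44 [-4.7  0.7 14.2] 0.103 [0.9 0.6 2. ]
1.57 [-2.2  0.9  7.3] 0.103 [1.1 0.7 1.3]
1.7 [-0.9  1.6  5.3] 0.105 [1.1 0.8 0.6]
1.83 [1.6 3.  0.9] 0.102 [ 0.8  0.9 -0.1]
1.96 [ 2.6  5.2 -1.2] 0.104 [ 0.3  0.9 -0.5]
2.09 [ 1.3  5.  -3.5] 0.104 [-0.1  0.8 -0.7]
2.23 [ 1.3  5.2 -3.5] 0.102 [-0.2  0.7 -0.6]
2.36 [ 1.2  5.2 -2.9] 0.105 [-0.2  0.5 -0.5]
2.49 [ 0.1  5.4 -3.8] 0.107 [-0.3  0.4 -0.4]
2.62 [ 1.   5.1 -3.6] 0.105 [-0.3  0.3 -0.2]
2.75 [ 0.3  5.3 -3.7] 0.106 [-0.3  0.1 -0.1]
2.88 [ 0.2  4.6 -3.7] 0.104 [-0.1 -0.   0. ]
3.01 [ 0.4  4.4 -3. ] 0.097 [-0.  -0.2  0.1]
3.14 [ 1.7  3.3 -3.6] 0.103 [ 0.2 -0.2  0.1]
{'t': 108.1, 'w': 0.103, 'ff': np.float64(27.3), 'M': array([ 0.72, -0.25,  0.09]), 'F': array([ 1.7,  3.3, -3.6])}
```

Over without trouble. Next I press down a little onto the stop, release, retreat and check.

```bash
python3 - <<'E'
from h import *
p=bot.read_position()
print(bot.move_linear([p[0],p[1],p[2]-.008],.03,until_force=12), np.round(bot.read_position()-p,4), st())
bot.set_gripper(.28); p=bot.read_position(); bot.move_linear([p[0],p[1],.26],.15)
bot.move_pose([.35,.15,.28],Q(0)); print(st())
snap("scene","sc5",(230,120,380,240),5.3); snap("top","top5",(145,140,420,290),2.9)
E
```

```text
True [ 0.0001  0.     -0.0022] {'t': 108.3, 'w': 0.1, 'ff': np.float64(28.2), 'M': array([0.05, 0.12, 0.06]), 'F': array([ 0.1, -0.5,  4. ])}
{'t': 113.3, 'w': 0.274, 'ff': np.float64(0.0), 'M': array([-0.  ,  0.03,  0.01]), 'F': array([0.3, 0. , 0.5])}
```

View pics/sc5.png

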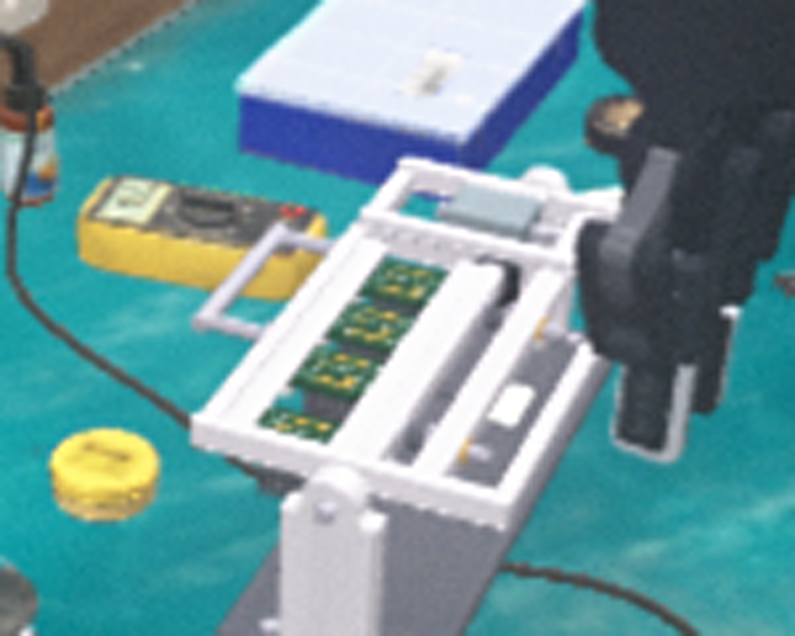

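View pics/top5.png

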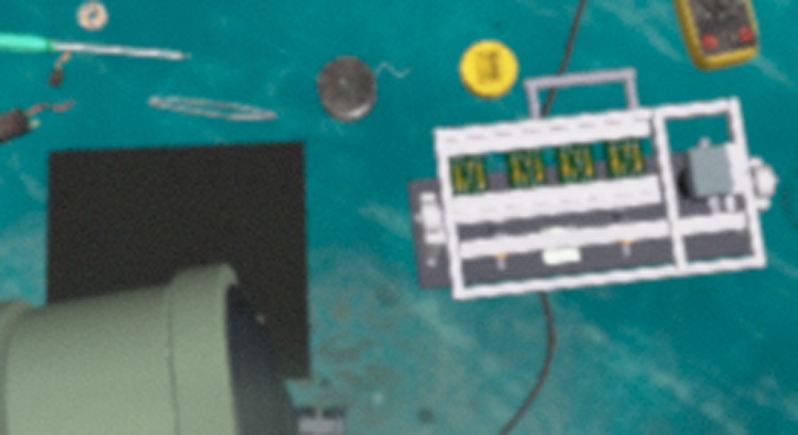

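The frame is level on its far stop with all four boards held solder side up. The tin, reel and tweezers have not moved and the arm is clear.

```bash
python3 -c "
from cell import bot
print(bot.close_job(), bot.read_clock())"
```

```text
the job is handed in; nothing more can be done
the job is handed in; nothing more can be done
```

I handed the job in at about 113 s: all four boards are clamped and turned over solder side up, with spring compression about 12–12.8 mm by knob count and image (set range 10.5–13.5 mm) and the bystanders unmoved; no pass/fail result was shown.

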